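# Crank a carton of glass slides fast in the bench clamp

### The job

Stand the small carton of glass slides on the bed of the hand-cranked clamp, between its two jaws with its long side along the jaws, and let go of it. Then take the crank by its free-spinning grip and wind it clockwise in steady circles, never letting go on the way, until you feel the crank stiffen and the carton is clamped firmly and squarely between the jaws, but do not crush it. Finally let go of the grip, and leave the other things on the desk alone.

Things in the scene. Friction and masses are not known exactly. Their poses are not given: they have to be found in the camera images.
- carton_mid (a point): Centre (half-way up) of the loose carton of glass slides: closed carton with pale lower part and blue lid, 33 mm thick (its x) x 86 mm long (its y) x 46 mm high (its z), about 0.12 kg. It stands upright on the desk at the start. Take it across the 33 mm.
- clamp: Grey hand-cranked bench clamp, fixed to the desk; base 130 mm (its x) x 320 mm (its y). Origin: desk level, on its centre line. The jaws close along its y axis. The flat bed is 20 mm above the desk and 98 mm wide; both jaws rise to 56 mm above the desk, faces 90 mm wide in x. The gearbox under the crank (y = -155 to -85 mm) is 68 mm high.
- jaw: The moving jaw, driven by the crank; its origin coincides with the clamp's origin when the crank joint reads 0. Its sprung black face plate then stands at y = -55 mm of the clamp and moves to +y 5.5 mm per rad of the crank. It pushes the carton along the bed to the fixed jaw opposite, whose face is at some y between +54 and +70 mm: set differently each time and not reported.
- bed_mid (a point): Point on the top of the bed, on the clamp's centre line, at y = +5 mm of the clamp, where a carton set down stands clear of both jaws (its base 20 mm above the desk). Its axes are the clamp's.
- crank_axis (a point): Point on the crank's upright axis at the height of the grip's middle, 116 mm above the desk; at x = 0, y = -120 mm of the clamp. Its axes are the clamp's.
- grip_mid (a point): Middle of the crank's upright black grip: a round handle of 22 mm diameter, 50 mm long (its upper end 137 mm, its lower end 88 mm above the desk; nothing beside it above 88 mm), which spins freely on its pin. It circles 50 mm from the crank's axis; the crank arm lies just under it. Take it from above by its upper 40 mm.
- crank (a joint): Crank angle in rad, growing clockwise from above; at 0 the grip is on the clamp's +x side of the axis. Starts at 0 to 2; the carton is met 2 to 3 turns on, between 13.5 and 17. Winding free takes about 2.5 N along the circle at the grip (friction: moving; anything within 2.5 N either way at rest). When the carton meets both jaws this rises by some 6 N per rad: at 5 to 9 N it is firm, over 12 N it is crushed. Let go, it eases back a little and stays.
- carton: The same carton; origin at the centre of its underside, axes as above.
- grip: The crank's free-spinning grip itself; origin at the centre of its lower end, 28 mm below grip_mid.
- loupe: Bystander: black stand loupe, 38 mm wide, 41 mm high; leave alone. Origin under its centre.
- stamp: Bystander: wooden hand stamp, 34 mm wide, 68 mm high; leave alone. Origin under its centre.
- tape_roll: Bystander: roll of tape lying flat, 100 mm across, 24 mm high; leave alone. Origin under its centre.
- jar_dark: Bystander: white screw-top jar, 49 mm wide, 65 mm high; leave alone. Origin under its centre.
Mind the look-alikes: they are no part of the job. Leave any green, pink or turquoise look-alike of the carton alone.

How it is judged:
By the outcome, as a careful person would: the job done as asked, in the order asked, and still so for the second after the job is handed in, with the robot touching nothing.
It also fails if it takes over 72 s, if anything falls off the work surface, if the arm or the gripper's body presses on something with over 40 N, if the wrist force passes 120 N, or if a joint passes its speed limit or range.

### The arm

A 6-joint arm with a two-finger parallel gripper is mounted at the origin on a cart in front of the work surface, level with it; the furniture and walls round the work are solid. World frame = base frame: x ahead of the robot, y to its left, z up, the work surface at z = 0. Lengths are in mm, angles in rad, forces in N, time in s.
With the tool pointing down it reaches from about 325 to 900 mm from the base axis. Payload 6.1 kg.
Tool frame: the origin (TCP) lies between the finger pads; the fingertips stand 17 mm ahead of it and the grasp point (between the pads) lies 2 mm behind it; z points along the fingers, y is the line along which they close (so a half turn about z gives the same grasp; the last joint's range is limited). The gripper opens to 85 mm and grips with 20 to 120 N. Pads are 22 mm wide; open, the fingers measure 114 mm over their backs; the gripper's body (76 mm by 85 mm) begins 54 mm behind the grasp point. The pads swing forward as they close: fully open they stand 13 mm farther back than shut.
Start: joints at [1.126, 0.22, 1.526, -0, 1.395, -0.126], TCP at [195.89, 593.5, 215.9] pointing down, gripper open.
Joint ranges: [-2.98, 2.98], [-0.91, 2.08], [0.09, 2.57], [-1.24, 4.39], [0.2, 2.65], [-2.68, 2.68]. Speed limits (rad/s): [2.57, 2.57, 3.01, 3.14, 3.14, 3.14].

### API

Orientations are given as a unit quaternion [x, y, z, w].
In Python, from cell import manip gives the robot as it stands. The module is installed in compiled form; this text tells all that it offers.
- The arm moves only by the tool send_rows, never from a script. Its argument "plan" is a list of rows, each an object of numbers: "x", "y", "z": the shift along the tool's x, y, z in cm; "roll": the turn about the tool's z in degrees; "grip": the finger opening in cm, from 0 to 8.54. A call has 1 to 20 rows; each row shifts and turns the commanded pose from where the row before left it, along the tool's axes as they then stand; what a row does not reach is not made up. A row lasts 1/12 s, in which the tool goes at most 41.7 mm and 7.16 degrees, less where a joint would pass 70% of its speed; a pose out of reach is approached as far as the arm can. A call is refused whole if a number of a shift passes 4.17 or a number of a turn 7.16, either way. A call with a gripper value outside its range is refused whole. The fingers move at their own pace and stop on an object; "newtons" is the grip in N (left out, the last holds). Time passes only in rows, so rows that do not move let the fingers close. It gives the time, the measured TCP pose, the force, the opening and the grip force at its end, in the units of the state.
- manip.state(): the state, without advancing time (a new reading comes with each control period).
- manip.grab_frame(name): name is "scene" or "top" or "wrist"; returns a dict with "frame" (420x560x3 uint8, red, green, blue), "depth" (420x560 float32, mm along the optical axis (not along the pixel's ray), 0 where there is no reading), "fx", "fy", "cx", "cy" (pixels), "T" (4x4, takes a point from camera to world coordinates). Camera axes: x right, y up, looking along -z (the intrinsics and any distortion apply to the point x, -y, -z); pixel columns grow to the right and rows downward; lengths in mm; the calibration is good to about 2 mm. A picture is of the moment at which its call begins.
- manip.hand_in(): hands the job in; it is judged then, once.
The state is a dict: "clock": time; "q": joint angles; "dq": joint speeds; "joint_torque": joint torques, N m; "position": TCP position; "tcp_rot": TCP orientation; "contact_force": force on the tool from outside, world axes, zero at the start; "torque": the same for the moment, N m; "width": finger opening in mm; "grasp_force": force on a finger pad.
Only numpy, scipy, OpenCV 4.12 (cv2) and the standard library are available. Lean on these libraries where they do the work, as an engineer would, in place of code of your own. Each camera call takes 0.05 s, during which the arm holds its last target. There are 200 camera calls.

## Working session

There is one attempt and no reset: what is moved stays moved. The work goes in short steps, Python scripts to look and compute and a tool call to move; the robot and the scene stay as the last step left them, time stands still between calls to the robot, and variables do not carry over. Pictures are saved under pics/ and viewed, at most 10 in all, crops included, and the job is handed in when it is done.

Besides the shell and the picture viewer there is one more tool, called in YAML: its name, and indented under it one key for each argument. send_rows: Moves the arm, as the interface text tells. Its arguments: {"type":"object","properties":{"plan":{"type":"array"},"newtons":{"type":"number"}},"required":["plan"]}

```bash
mkdir -p pics; cat > h.py <<'E'
import numpy as np, cv2
from cell import manip
def grab(n):
    d=manip.grab_frame(n); return d
def save(d,p): cv2.imwrite('pics/'+p,cv2.cvtColor(d['frame'],cv2.COLOR_RGB2BGR))
def ray(d,u,v,z):
    "pixel(s) to world point on plane z"
    T=d['T']; c=np.array([(u-d['cx'])/d['fx'],-(v-d['cy'])/d['fy'],-1.])
    r=T[:3,:3]@c; o=T[:3,3]; return o+r*(z-o[2])/r[2]
def cloud(d):
    v,u=np.mgrid[:420,:560]; Z=d['depth']
    P=np.stack([(u-d['cx'])/d['fx']*Z,-(v-d['cy'])/d['fy']*Z,-Z],-1)
    return P@d['T'][:3,:3].T+d['T'][:3,3]
E
python3 - <<'E'
from h import *
print(manip.state())
for n in ('top','scene'):
    d=grab(n); save(d,n+'0.png'); np.savez(n+'0.npz',**d); print({k:d[k] for k in d if k not in('frame','depth')})
E
```

```text
{'clock': 0.0, 'q': array([ 1.12589983e+00,  2.21251535e-01,  1.52761585e+00,  4.86622669e-05,
        1.39470785e+00, -1.26125402e-01]), 'dq': array([ 0.00071357,  0.00035189,  0.00077849, -0.00054149,  0.00037574,
        0.00032629]), 'joint_torque': array([ 2.74354032e-03, -4.96903789e+01, -3.89395559e+01,  5.89243223e-05,
        1.13490986e-02, -2.81458006e-05]), 'position': array([195.60009999, 592.93043897, 214.78103098]), 'tcp_rot': array([ 1.58715726e-01,  9.87323825e-01, -9.44415477e-04, -3.02175870e-04]), 'contact_force': array([ 0.40046343, -0.24423112,  0.28060403]), 'torque': array([0.04392714, 0.01055206, 0.00883256]), 'grasp_force': 0.0, 'width': 85.56133643762335}
{'fx': 437.0457488653048, 'fy': 437.0457488653048, 'cx': 278.96592428750915, 'cy': 200.1092145547883, 'T': array([[-2.57508590e-03,  9.94980765e-01, -1.00033225e-01,
         4.41760475e+02],
       [-9.99987965e-01, -2.14441624e-03,  4.41255391e-03,
         2.61996212e+02],
       [ 4.17589339e-03,  1.00043384e-01,  9.94974313e-01,
         1.46815204e+03],
       [ 0.00000000e+00,  0.00000000e+00,  0.00000000e+00,
         1.00000000e+00]])}
{'fx': 540.374150615452, 'fy': 540.374150615452, 'cx': 276.9466570651978, 'cy': 208.22888696943002, 'T': array([[ 8.85073853e-01,  2.75497454e-01, -3.75160535e-01,
        -1.77521480e+02],
       [-4.65450483e-01,  5.24474972e-01, -7.12938884e-01,
        -1.19568000e+03],
       [ 3.49463345e-04,  8.05622217e-01,  5.92429507e-01,
         1.29186521e+03],
       [ 0.00000000e+00,  0.00000000e+00,  0.00000000e+00,
         1.00000000e+00]])}
```

View pics/top0.png

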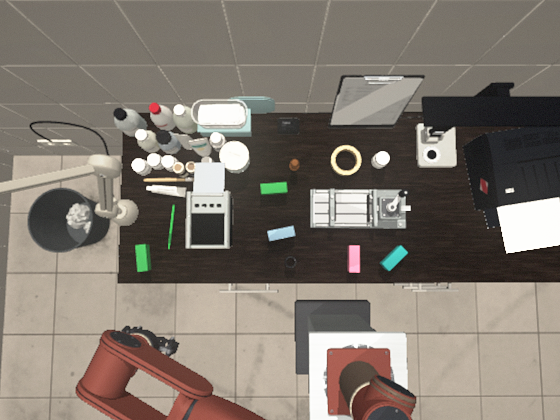

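View pics/scene0.png

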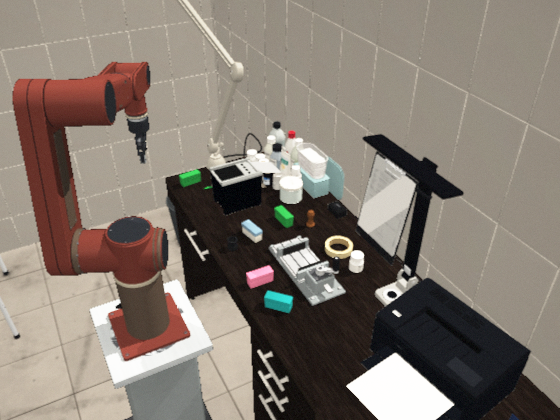

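The top view shows the blue-lidded carton at about (281,233), and the clamp spanning (311-408, 190-228). The crank is at the clamp's right end and the look-alikes are green, pink and turquoise. I'll measure the carton and clamp next.

```bash
python3 - <<'E'
from h import *
d=dict(np.load('top0.npz')); f=d['frame']; P=cloud(d)
hsv=cv2.cvtColor(f,cv2.COLOR_RGB2HSV)
R=P[...,2]
# carton: region near (281,233), height > 30
m=np.zeros((420,560),np.uint8); m[220:246,262:302]=1
mm=(m>0)&(hsv[...,2]>90)
pts=np.argwhere(mm)[:,::-1].astype(np.float32)
print('carton n',len(pts),'z med',np.median(R[mm]),'rect px',cv2.minAreaRect(pts))
mt=(m>0)&(R>35)&(R<60); 
W=P[mt][:,:2].astype(np.float32); print('depth rect',len(W),cv2.minAreaRect(W),np.median(P[mt],0))
# clamp base
m=np.zeros((420,560),bool); m[183:236,302:416]=1
mb=m&(R>8)&(R<75)
W=P[mb][:,:2].astype(np.float32); print('clamp',len(W),cv2.minAreaRect(W))
mj=m&(R>50)&(R<60); W=P[mj][:,:2]; print('56mm', np.percentile(W,[1,50,99],axis=0) if len(W) else 0)
mb=m&(R>62)&(R<72); W=P[mb][:,:2].astype(np.float32);print('gearbox',cv2.minAreaRect(W))
mg=m&(R>120)&(R<145); W=P[mg]; print('grip top',len(W),W.mean(0) if len(W) else 0)
big=cv2.resize(f[180:260,255:415],None,fx=5,fy=5,interpolation=cv2.INTER_CUBIC)
cv2.imwrite('pics/c1.png',big[...,::-1])
E
```

```text
carton n 305 z med 45.87362643423944 rect px ((280.95361328125, 232.90451049804688), (11.021560668945312, 27.450895309448242), 78.11134338378906)
depth rect 274 ((476.2773132324219, 251.3218994140625), (33.28336715698242, 86.20575714111328), 11.581652641296387) [477.27775923 250.98965132  46.46653041]
clamp 3505 ((562.9015502929688, -12.406997680664062), (164.92149353027344, 381.5802307128906), 0.10617862641811371)
56mm [[ 499.31067831 -144.84401888]
 [ 557.46974786  -36.65304694]
 [ 616.51208974   94.04575695]]
gearbox ((553.7581787109375, -22.086814880371094), (225.9707794189453, 116.4653091430664), 88.164306640625)
grip top 46 [ 596.79045445 -127.66758311  135.59736341]
```

View pics/c1.png

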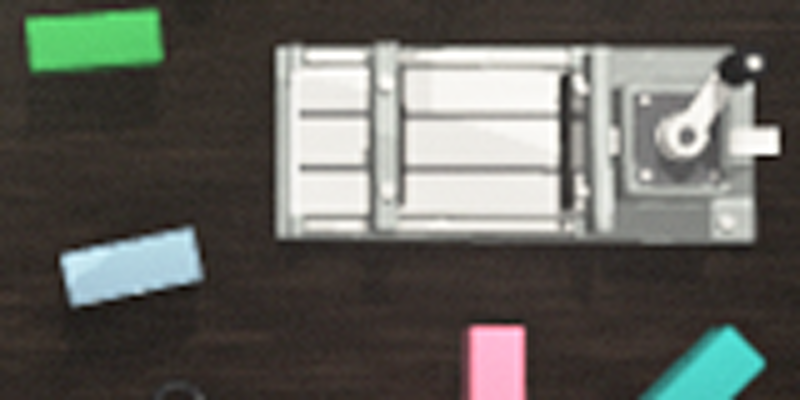

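The carton centre is at about (476, 251), with its thin axis 11.6° from world x. The clamp is aligned with world, crank end toward -y, and the grip is at about (597, -128). I'll move above the carton.

send_rows:
  plan:
    - {"x": -2.6,"y": -1.6}
    - {"x": -2.6,"y": -1.6}
    - {"x": -2.6,"y": -1.6}
    - {"x": -2.6,"y": -1.6}
    - {"x": -2.6,"y": -1.6}
    - {"x": -2.6,"y": -1.6}
    - {"x": -2.6,"y": -1.6}
    - {"x": -2.6,"y": -1.6}
    - {"x": -2.6,"y": -1.6}
    - {"x": -2.6,"y": -1.6}
    - {"roll": 7}
    - {"roll": 7}
    - {"roll": 7}
    - {"roll": 7}
    - {"roll": 7}
    - {"roll": 7}
    - {"roll": 7}
    - {"roll": 7}
    - {"roll": 4}
    - {}

```text
invalid input at $.plan[0]: expected keys x, y, z, roll, grip
```

```bash
cat >> h.py <<'E'
from scipy.spatial.transform import Rotation as Ro
def st():
    s=manip.state(); R=Ro.from_quat(s['tcp_rot']).as_matrix()
    print('t',round(s['clock'],2),'p',s['position'].round(1),'yaw_y',np.degrees(np.arctan2(R[1,1],R[0,1])).round(2),'tilt',R[:,2].round(3),'F',s['contact_force'].round(1),'w',round(s['width'],1),'g',round(s['grasp_force'],1),'q',s['q'].round(2))
    return s,R
def to(t):
    s,R=st(); print('tool cm',(R.T@(np.array(t)-s['position'])/10).round(2))
E
python3 - <<'E'
from h import *
st()
d=grab('wrist'); save(d,'w1.png'); P=cloud(d)
print(d['T'].round(2), d['fx'])
m=(P[...,2]>38)&(P[...,2]<52)&(abs(P[...,0]-476)<70)&(abs(P[...,1]-251)<70)&(d['depth']>0)
print(m.sum(), cv2.minAreaRect(P[m][:,:2].astype(np.float32)), np.median(P[m][:,2]))
E
```

```text
t 0.1 p [195.7 593.  214.9] yaw_y 71.73 tilt [-0.001 -0.002 -1.   ] F [-0.7 -0.   0.2] w 85.5 g 0.0 q [ 1.13  0.22  1.53 -0.    1.39 -0.13]
[[ 3.1000e-01 -9.0000e-01 -3.1000e-01  1.1587e+02]
 [ 9.5000e-01  2.9000e-01  1.1000e-01  6.1986e+02]
 [-0.0000e+00 -3.3000e-01  9.4000e-01  3.7258e+02]
 [ 0.0000e+00  0.0000e+00  0.0000e+00  1.0000e+00]] 335.8996531943948
0 ((0.0, 0.0), (0.0, 0.0), 0.0) nan
  return _methods._mean(a, axis=axis, dtype=dtype,
  ret = ret.dtype.type(ret / rcount)
```

View pics/w1.png

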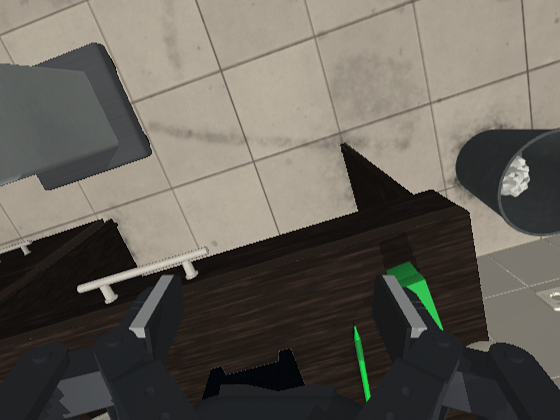

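The wrist camera sees the desk edge and the green decoy, with the carton not yet in view. Rows need all five keys, so I'll resend.

send_rows:
  plan:
    - {"x": -2.6,"y": -1.6,"z": 0,"roll": 0,"grip": 8.5}
    - {"x": -2.6,"y": -1.6,"z": 0,"roll": 0,"grip": 8.5}
    - {"x": -2.6,"y": -1.6,"z": 0,"roll": 0,"grip": 8.5}
    - {"x": -2.6,"y": -1.6,"z": 0,"roll": 0,"grip": 8.5}
    - {"x": -2.6,"y": -1.6,"z": 0,"roll": 0,"grip": 8.5}
    - {"x": -2.6,"y": -1.6,"z": 0,"roll": 0,"grip": 8.5}
    - {"x": -2.6,"y": -1.6,"z": 0,"roll": 0,"grip": 8.5}
    - {"x": -2.6,"y": -1.6,"z": 0,"roll": 0,"grip": 8.5}
    - {"x": -2.6,"y": -1.6,"z": 0,"roll": 0,"grip": 8.5}
    - {"x": -2.6,"y": -1.6,"z": 0,"roll": 0,"grip": 8.5}
    - {"x": 0,"y": 0,"z": 0,"roll": 7,"grip": 8.5}
    - {"x": 0,"y": 0,"z": 0,"roll": 7,"grip": 8.5}
    - {"x": 0,"y": 0,"z": 0,"roll": 7,"grip": 8.5}
    - {"x": 0,"y": 0,"z": 0,"roll": 7,"grip": 8.5}
    - {"x": 0,"y": 0,"z": 0,"roll": 7,"grip": 8.5}
    - {"x": 0,"y": 0,"z": 0,"roll": 7,"grip": 8.5}
    - {"x": 0,"y": 0,"z": 0,"roll": 7,"grip": 8.5}
    - {"x": 0,"y": 0,"z": 0,"roll": 7,"grip": 8.5}
    - {"x": 0,"y": 0,"z": 0,"roll": 4,"grip": 8.5}
    - {"x": 0,"y": 0,"z": 0,"roll": 0,"grip": 8.5}

```text
clock: 1.82
position: [392.4, 359.9, 215.6]
tcp_rot: [0.632, 0.775, -0.0, -0.0]
contact_force: [-0.4, 0.5, 0.2]
width: 84.9
grasp_force: 0.0
```

```bash

python3 - <<'E'
from h import *
to([476.3,251.3,215])
d=grab('wrist'); P=cloud(d)
m=(P[...,2]>38)&(P[...,2]<52)&(abs(P[...,0]-476)<70)&(abs(P[...,1]-251)<70)&(d['depth']>0)
print(m.sum())
if m.sum()>50: print(cv2.minAreaRect(P[m][:,:2].astype(np.float32)), np.median(P[m][:,2]))
d=dict(np.load('top0.npz')); P=cloud(d); f=d['frame']
# clamp outline corners at ~z 15 from crop; bright grey
g=cv2.cvtColor(f,cv2.COLOR_RGB2GRAY); m=np.zeros_like(g); m[184:234,305:406]=g[184:234,305:406]>95
cs,_=cv2.findContours(m,cv2.RETR_EXTERNAL,cv2.CHAIN_APPROX_NONE); c=max(cs,key=cv2.contourArea)
r=cv2.minAreaRect(c); print(r); b=cv2.boxPoints(r)
for z in (10,20): 
  w=[ray(d,u,v,z)[:2].round(1) for u,v in b]; print(z,w,np.mean(w,0))
for u,v in ((392.2,207.4),(403,193.6),(406,192.4)): print(u,v,P[int(v),int(u)].round(1), ray(d,u,v,137).round(1), ray(d,u,v,85).round(1))
for n in ('top0','scene0'):
  d=dict(np.load(n+'.npz')); P=cloud(d); mg=(P[...,2]>95)&(P[...,2]<145)&(abs(P[...,0]-560)<80)&(abs(P[...,1]+130)<80)&(d['depth']>0)
  print(n,mg.sum(),P[mg].mean(0),P[mg].min(0),P[mg].max(0))
E
```

```text
t 1.82 p [392.4 359.9 215.6] yaw_y 11.59 tilt [-0.001 -0.    -1.   ] F [-0.4  0.5  0.2] w 84.9 g 0.0 q [ 0.59 -0.    1.77 -0.    1.38  0.39]
tool cm [-12.33   6.03   0.06]
2099
((476.0736999511719, 250.54364013671875), (33.63666915893555, 87.05592346191406), 11.446667671203613) 45.578091809839236
((357.50018310546875, 207.9862823486328), (95.51158905029297, 39.325077056884766), 0.784824550151825)
10 [array([498.1, 154. ]), array([630.2, 151. ]), array([ 625.1, -170.5]), array([ 492.9, -164.6])] [561.575  -7.525]
20 [array([497.7, 154.8]), array([628.9, 151.7]), array([ 623.8, -167.6]), array([ 492.6, -161.6])] [560.75   -5.675]
392.2 207.4 [ 557.2 -100.8   95. ] [552.4 -90.3 137. ] [ 556.8 -104.    85. ]
403 193.6 [ 596.6 -124.4  138.3] [ 594.9 -124.7  137. ] [ 600.8 -139.8   85. ]
406 192.4 [ 599.4 -133.   140.4] [ 598.5 -134.   137. ] [ 604.7 -149.5   85. ]
top0 63 [ 595.93529644 -125.74607673  127.63717952] [ 553.98073209 -140.90136551   95.58923061] [606.53257755 -97.39296322 143.68821351]
scene0 87 [ 591.11281525 -137.44452109  120.23397322] [ 581.81412946 -148.41721453   95.53364418] [ 604.93292567 -121.36797174  142.54929285]
```

send_rows:
  plan:
    - {"x": -2.48,"y": 1.2,"z": 0,"roll": 0,"grip": 6.2}
    - {"x": -2.48,"y": 1.2,"z": 0,"roll": 0,"grip": 6.2}
    - {"x": -2.48,"y": 1.2,"z": 0,"roll": 0,"grip": 6.2}
    - {"x": -2.48,"y": 1.2,"z": 0,"roll": 0,"grip": 6.2}
    - {"x": -2.48,"y": 1.2,"z": 0,"roll": 0,"grip": 6.2}
    - {"x": 0,"y": 0,"z": 2.5,"roll": 0,"grip": 6.2}
    - {"x": 0,"y": 0,"z": 2.5,"roll": 0,"grip": 6.2}
    - {"x": 0,"y": 0,"z": 2.5,"roll": 0,"grip": 6.2}
    - {"x": 0,"y": 0,"z": 2.5,"roll": 0,"grip": 6.2}
    - {"x": 0,"y": 0,"z": 2.5,"roll": 0,"grip": 6.2}
    - {"x": 0,"y": 0,"z": 2.5,"roll": 0,"grip": 6.2}
    - {"x": 0,"y": 0,"z": 2.0,"roll": 0,"grip": 6.2}
    - {"x": 0,"y": 0,"z": 1.2,"roll": 0,"grip": 6.2}
    - {"x": 0,"y": 0,"z": 0,"roll": 0,"grip": 6.2}

```text
clock: 3.03
position: [474.1, 250.0, 30.8]
tcp_rot: [0.63, 0.776, -0.002, -0.001]
contact_force: [-0.8, -0.4, 0.1]
width: 62.1
grasp_force: 0.0
```

send_rows:
  plan:
    - {"x": 0,"y": 0,"z": 0,"roll": 0,"grip": 2.5}
    - {"x": 0,"y": 0,"z": 0,"roll": 0,"grip": 2.5}
    - {"x": 0,"y": 0,"z": 0,"roll": 0,"grip": 2.5}
    - {"x": 0,"y": 0,"z": 0,"roll": 0,"grip": 2.5}
    - {"x": 0,"y": 0,"z": 0,"roll": 0,"grip": 2.5}
    - {"x": 0,"y": 0,"z": 0,"roll": 0,"grip": 2.5}
  newtons: 30

```text
clock: 3.53
position: [477.1, 251.1, 34.7]
tcp_rot: [0.631, 0.776, 0.001, 0.0]
contact_force: [0.1, -0.3, -0.3]
width: 25.0
grasp_force: 0.0
```

```bash

python3 - <<'E'
from h import *
st()
d=grab('wrist'); save(d,'w2.png')
E
```

```text
t 3.53 p [477.1 251.1  34.7] yaw_y 11.74 tilt [ 0.001  0.    -1.   ] F [ 0.1 -0.3 -0.3] w 25.0 g 0.0 q [ 0.34  0.22  1.89 -0.    1.03  0.13]
```

View pics/w2.png

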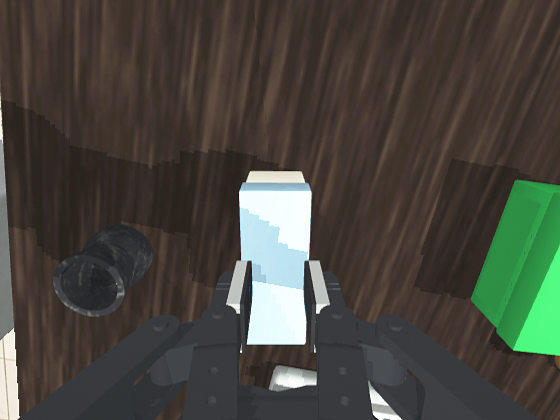

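The fingers straddle the carton (240-310, 185-345) and look snug, yet the force reads 0. I'll close further.

send_rows:
  plan:
    - {"x": 0,"y": 0,"z": 0,"roll": 0,"grip": 0.5}
    - {"x": 0,"y": 0,"z": 0,"roll": 0,"grip": 0.5}
    - {"x": 0,"y": 0,"z": 0,"roll": 0,"grip": 0.5}
    - {"x": 0,"y": 0,"z": 0,"roll": 0,"grip": 0.5}
  newtons: 30

```text
clock: 3.92
position: [476.6, 250.8, 33.8]
tcp_rot: [0.631, 0.776, -0.0, -0.0]
contact_force: [-0.0, 0.7, -0.1]
width: 5.3
grasp_force: 0.0
```

```bash

python3 - <<'E'
from h import *
st()
d=grab('wrist'); save(d,'w3.png')
P=cloud(d); m=(P[...,2]>38)&(P[...,2]<52)&(abs(P[...,0]-476)<60)&(abs(P[...,1]-251)<60)&(d['depth']>0)&(d['frame'][...,2]>150)
print(m.sum(),cv2.minAreaRect(P[m][:,:2].astype(np.float32)), np.median(P[m][:,2]))
E
```

```text
t 3.92 p [476.6 250.8  33.8] yaw_y 11.73 tilt [-0. -0. -1.] F [-0.   0.7 -0.1] w 5.3 g 0.0 q [ 0.34  0.23  1.89 -0.    1.02  0.13]
6391 ((476.2422790527344, 250.21188354492188), (33.47699737548828, 86.83582305908203), 11.227513313293457) 45.583775174533855
```

View pics/w3.png

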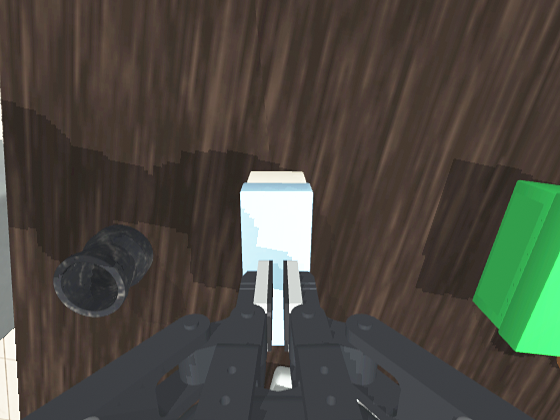

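The fingers closed over the carton's top instead of around it. I'll check the fingertip height in depth.

```bash

python3 - <<'E'
from h import *
s,R=st()
d=grab('wrist'); P=cloud(d)
for u,v in ((263,275),(293,275),(263,264),(293,264),(278,215),(250,300),(305,310),(278,320),(278,300),(300,100)): print((u,v),P[v,u].round(1),(R.T@(P[v,u]-s['position'])).round(1),d['frame'][v,u])
d=grab('scene'); cv2.imwrite('pics/s2.png',cv2.resize(d['frame'][140:320,180:400],None,fx=3,fy=3,interpolation=cv2.INTER_CUBIC)[...,::-1])
P=cloud(d)
E
```

```text
t 3.97 p [476.6 250.8  33.9] yaw_y 11.73 tilt [-0. -0. -1.] F [0.1 0.1 0.3] w 5.0 g 0.0 q [0.34 0.23 1.89 0.   1.02 0.13]
(263, 275) [468.8 260.5  66.4] [ 11.   -5.7 -32.5] [209 214 210]
(293, 275) [481.1 263.5  67.1] [ 11.4   7.  -33.2] [209 214 210]
(263, 264) [468.5 259.9  55.9] [ 10.5  -6.1 -22.1] [209 214 210]
(293, 264) [481.8 262.7  56. ] [ 10.6   7.5 -22.2] [209 214 210]
(278, 215) [471.1 280.8  45.6] [ 30.4   0.7 -11.7] [252 255 255]
(250, 300) [465.1 255.6  78.7] [  7.  -10.3 -44.8] [63 66 70]
(305, 310) [483.6 266.2  94.1] [ 13.6   9.9 -60.2] [63 65 70]
(278, 320) [483.  223.9  45.8] [-27.7   0.7 -11.9] [245 254 255]
(278, 300) [480.5 235.4  45.3] [-15.9   0.7 -11.5] [244 254 255]
(300, 100) [ 4.727e+02  3.318e+02 -4.000e-01] [80.  12.7 34.3] [63 53 45]
```

View pics/s2.png

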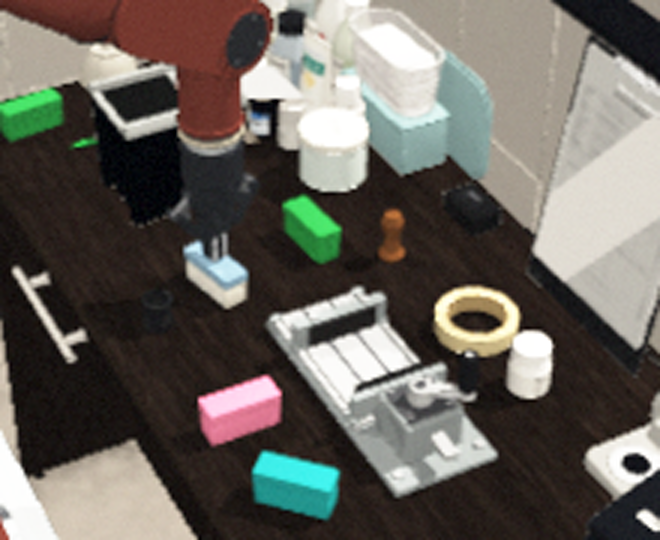

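The tips really end near z≈52, about 18 mm behind the reported TCP rather than 17 mm ahead. The desk and carton heights check out, so I'll use this measured offset. Next I'll open, then descend about 39 mm while watching the force.

send_rows:
  plan:
    - {"x": 0,"y": 0,"z": 0,"roll": 0,"grip": 6.2}
    - {"x": 0,"y": 0,"z": 0,"roll": 0,"grip": 6.2}
    - {"x": 0,"y": 0,"z": 0,"roll": 0,"grip": 6.2}
    - {"x": 0,"y": 0,"z": 0,"roll": 0,"grip": 6.2}
    - {"x": 0,"y": 0,"z": 0,"roll": 0,"grip": 6.2}
    - {"x": 0,"y": 0,"z": 0,"roll": 0,"grip": 6.2}
    - {"x": 0,"y": 0,"z": 1.0,"roll": 0,"grip": 6.2}
    - {"x": 0,"y": 0,"z": 1.0,"roll": 0,"grip": 6.2}
    - {"x": 0,"y": 0,"z": 0.8,"roll": 0,"grip": 6.2}
    - {"x": 0,"y": 0,"z": 0.5,"roll": 0,"grip": 6.2}
    - {"x": 0,"y": 0,"z": 0.3,"roll": 0,"grip": 6.2}
    - {"x": 0,"y": 0,"z": 0.0,"roll": 0,"grip": 6.2}

```text
clock: 5.07
position: [475.6, 250.5, -3.5]
tcp_rot: [0.631, 0.776, -0.001, -0.001]
contact_force: [0.4, -0.3, -0.1]
width: 61.7
grasp_force: 0.0
```

send_rows:
  plan:
    - {"x": 0,"y": 0,"z": 0.1,"roll": 0,"grip": 2.5}
    - {"x": 0,"y": 0,"z": 0,"roll": 0,"grip": 2.5}
    - {"x": 0,"y": 0,"z": 0,"roll": 0,"grip": 2.5}
    - {"x": 0,"y": 0,"z": 0,"roll": 0,"grip": 2.5}
    - {"x": 0,"y": 0,"z": 0,"roll": 0,"grip": 2.5}
  newtons: 30

```text
clock: 5.48
position: [476.9, 251.0, -2.8]
tcp_rot: [0.631, 0.776, 0.0, 0.0]
contact_force: [-0.3, -0.7, 0.6]
width: 32.7
grasp_force: 31.1
```

Gripped: width 32.7, 31 N. Next I'll lift and turn by -78.3°.

send_rows:
  plan:
    - {"x": 0,"y": 0,"z": -1.5,"roll": 0,"grip": 2.5}
    - {"x": 0,"y": 0,"z": -2.5,"roll": 0,"grip": 2.5}
    - {"x": 0,"y": 0,"z": -2.5,"roll": 0,"grip": 2.5}
    - {"x": 0,"y": 0,"z": -2.5,"roll": 0,"grip": 2.5}
    - {"x": 0,"y": 0,"z": -2.5,"roll": 0,"grip": 2.5}
    - {"x": 0,"y": 0,"z": -2.5,"roll": 0,"grip": 2.5}
    - {"x": 0,"y": 0,"z": -2,"roll": -6,"grip": 2.5}
    - {"x": 0,"y": 0,"z": 0,"roll": -7,"grip": 2.5}
    - {"x": 0,"y": 0,"z": 0,"roll": -7,"grip": 2.5}
    - {"x": 0,"y": 0,"z": 0,"roll": -7,"grip": 2.5}
    - {"x": 0,"y": 0,"z": 0,"roll": -7,"grip": 2.5}
    - {"x": 0,"y": 0,"z": 0,"roll": -7,"grip": 2.5}
    - {"x": 0,"y": 0,"z": 0,"roll": -7,"grip": 2.5}
    - {"x": 0,"y": 0,"z": 0,"roll": -7,"grip": 2.5}
    - {"x": 0,"y": 0,"z": 0,"roll": -7,"grip": 2.5}
    - {"x": 0,"y": 0,"z": 0,"roll": -7,"grip": 2.5}
    - {"x": 0,"y": 0,"z": 0,"roll": -7,"grip": 2.5}
    - {"x": 0,"y": 0,"z": 0,"roll": -2.3,"grip": 2.5}

```text
clock: 6.98
position: [476.4, 250.8, 156.7]
tcp_rot: [-0.003, 1.0, -0.0, -0.0]
contact_force: [-0.4, 0.6, -2.0]
width: 33.2
grasp_force: 30.9
```

send_rows:
  plan:
    - {"x": -0.4,"y": -2.5,"z": 0,"roll": 0,"grip": 2.5}
    - {"x": -0.4,"y": -2.5,"z": 0,"roll": 0,"grip": 2.5}
    - {"x": -0.4,"y": -2.5,"z": 0,"roll": 0,"grip": 2.5}
    - {"x": -0.4,"y": -2.5,"z": 0,"roll": 0,"grip": 2.5}
    - {"x": -0.4,"y": -2.5,"z": 0,"roll": 0,"grip": 2.5}
    - {"x": -0.4,"y": -2.5,"z": 0,"roll": 0,"grip": 2.5}
    - {"x": -0.4,"y": -2.5,"z": 0,"roll": 0,"grip": 2.5}
    - {"x": -0.4,"y": -2.5,"z": 0,"roll": 0,"grip": 2.5}
    - {"x": 0,"y": 0,"z": 0,"roll": 0,"grip": 2.5}
    - {"x": 0,"y": 0,"z": 0,"roll": 0,"grip": 2.5}

```text
clock: 7.82
position: [508.7, 49.8, 156.8]
tcp_rot: [0.001, 1.0, 0.0, -0.0]
contact_force: [-0.0, 0.7, -1.8]
width: 32.5
grasp_force: 31.0
```

```bash

python3 - <<'E'
from h import *
st()
d=grab('wrist'); save(d,'w4.png'); np.savez('w4.npz',**d)
E
```

```text
t 7.82 p [508.7  49.8 156.8] yaw_y 89.88 tilt [-0.  0. -1.] F [-0.   0.7 -1.8] w 32.5 g 31.0 q [-0.06 -0.    1.88  0.    1.26 -1.63]
```

View pics/w4.png

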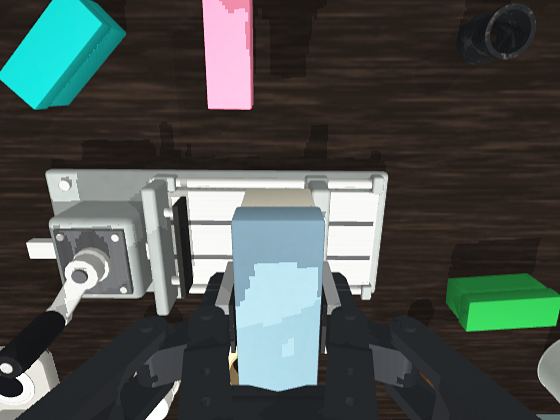

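The clamp is well in view. Its base near edge is at v≈171 (u 48–387), the jaw plate at u≈182, the hub at about (82,274) and the grip top at about (12,370).

```bash

python3 - <<'E'
from h import *
d=dict(np.load('w4.npz')); P=cloud(d); Z=P[...,2]; ok=d['depth']>0
X,Y=P[...,0],P[...,1]
v,u=np.mgrid[:420,:560]
# near edge of base
B=ok&(Z>8)&(Z<80)&(u>40)&(u<400)&(v>160)&(v<330)
xs=[];ys=[]
for c in list(range(60,140,4))+list(range(335,380,4)):
    r=np.where(B[:,c])[0]
    if len(r): xs.append(X[r[0]+1,c]); ys.append(Y[r[0]+1,c])
p=np.polyfit(ys,xs,1); print('near edge x at y=0',p,'yaw deg',-np.degrees(np.arctan(p[0])), 'std',np.std(np.polyval(p,ys)-xs))
E=B&(Z<25)
print('base y range',[np.percentile(Y[k],[.5,99.5]).round(1) for k in (E,)])
print('bed z',np.median(Z[230:260,200:225]))
G=ok&(Z>64)&(Z<73)&(u<160)&(v<300); print('gearbox',G.sum(),cv2.minAreaRect(P[G][:,:2].astype(np.float32)))
pl=ok&(d['frame'].max(2)<60)&(u>168)&(u<195)&(v>190)&(v<300)&(Z>22)&(Z<60)
print('plate',pl.sum(),np.percentile(X[pl],[1,50,99]).round(1),np.percentile(Y[pl],[1,50,99]).round(1),np.percentile(Z[pl],[1,99]).round(1))
J=ok&(Z>53)&(Z<59)&(u>130)&(u<345)&(v<330)&(v>165)
hst=np.histogram(Y[J],bins=np.arange(-60,120,4)); print('jaw tops',[(int(b),int(n)) for n,b in zip(*hst) if n>15]); 
L=J&(Y<-10); print('mov jaw x',np.percentile(X[L],[1,99]))
H=ok&(Z>85)&(Z<115)&(abs(u-82)<25)&(abs(v-272)<25); hz=np.histogram(Z[H],bins=range(85,116,2)); print(hz)
T=H&(Z>np.percentile(Z[H],60)); print('hub top',P[T].mean(0),cv2.minAreaRect(P[T][:,:2].astype(np.float32)))
K=ok&(Z>130)&(Z<142)&(u<60)&(v>330); print('grip top',K.sum(),P[K].mean(0).round(1),cv2.minEnclosingCircle(P[K][:,:2].astype(np.float32)))
for uu,vv in ((82,274),(90,265),(12,370),(8,365)): print(uu,vv,P[vv,uu].round(1))
C=ok&(Z>150)&(u>225)&(u<330)&(v>205)&(v<390)&(d['frame'][...,2]>110); print('carton',cv2.minAreaRect(P[C][:,:2].astype(np.float32)),np.percentile(Z[C],[1,50,99]))
E
```

```text
near edge x at y=0 [-1.46670427e-03  4.92321220e+02] yaw deg 0.08403590434115385 std 12.234425866650318
base y range [array([-163.5,  150.6])]
bed z 19.61143072600788
gearbox 3900 ((557.2178955078125, -101.83775329589844), (65.64950561523438, 71.85315704345703), 89.45226287841797)
plate 1166 [513.4 555.6 601.5] [-38.5 -34.4 -33.6] [24.4 51.2]
jaw tops [(-60, 569), (-56, 618), (-52, 301), (76, 41), (80, 83), (84, 116), (88, 253)]
mov jaw x [498.71801847 616.115981  ]
(array([652, 182, 145,   2,   0,   0,   0,   0,   0,   0,   0,   0,   0,
         0,   0]), array([ 85,  87,  89,  91,  93,  95,  97,  99, 101, 103, 105, 107, 109,
       111, 113, 115]))
hub top [ 557.440213   -101.97854917   88.31299214] ((562.8883056640625, -104.20803833007812), (24.636138916015625, 37.36529541015625), 68.51712799072266)
grip top 784 [ 595.6 -127.8  135.4] ((597.7002563476562, -130.67103576660156), 11.482070922851562)
82 274 [555.3 -98.8  90.1]
90 265 [549.8 -93.8  86.1]
12 370 [ 600.7 -128.4  137.5]
8 365 [ 596.8 -130.3  137.1]
carton ((505.1551513671875, 49.87165832519531), (78.24535369873047, 46.229183197021484), 0.6156591773033142) [187.95031975 205.08301932 207.76943797]
```

All checks agree:
- Clamp origin is (557, 18), yaw about 0.
- Crank is at about 0.6 rad, confirmed by the plate and by the grip (radius 49.8).
- Grip is at about (597.5, -130.5).

I'll place the carton now.

send_rows:
  plan:
    - {"x": -1.6,"y": -0.9,"z": 0,"roll": 0,"grip": 2.5}
    - {"x": -1.65,"y": -0.9,"z": 0,"roll": 0,"grip": 2.5}
    - {"x": -1.6,"y": -0.98,"z": 0,"roll": 0,"grip": 2.5}
    - {"x": 0,"y": 0,"z": 0,"roll": 0,"grip": 2.5}
    - {"x": 0,"y": 0,"z": 2.5,"roll": 0,"grip": 2.5}
    - {"x": 0,"y": 0,"z": 2.5,"roll": 0,"grip": 2.5}
    - {"x": 0,"y": 0,"z": 2.5,"roll": 0,"grip": 2.5}
    - {"x": 0,"y": 0,"z": 2.5,"roll": 0,"grip": 2.5}
    - {"x": 0,"y": 0,"z": 1.5,"roll": 0,"grip": 2.5}
    - {"x": 0,"y": 0,"z": 1.0,"roll": 0,"grip": 2.5}
    - {"x": 0,"y": 0,"z": 0.6,"roll": 0,"grip": 2.5}
    - {"x": 0,"y": 0,"z": 0.3,"roll": 0,"grip": 2.5}
    - {"x": 0,"y": 0,"z": 0.1,"roll": 0,"grip": 2.5}
    - {"x": 0,"y": 0,"z": 0,"roll": 0,"grip": 2.5}
    - {"x": 0,"y": 0,"z": 0,"roll": 0,"grip": 2.5}

```text
clock: 9.12
position: [558.2, 23.1, 23.1]
tcp_rot: [-0.0, 1.0, -0.0, 0.001]
contact_force: [0.6, 1.2, -1.1]
width: 33.1
grasp_force: 31.0
```

send_rows:
  plan:
    - {"x": 0,"y": 0,"z": 0.2,"roll": 0,"grip": 2.5}
    - {"x": 0,"y": 0,"z": 0.2,"roll": 0,"grip": 2.5}
    - {"x": 0,"y": 0,"z": 0,"roll": 0,"grip": 2.5}
    - {"x": 0,"y": 0,"z": 0,"roll": 0,"grip": 2.5}

```text
clock: 9.45
position: [557.2, 23.1, 17.9]
tcp_rot: [-0.0, 1.0, 0.0, -0.0]
contact_force: [0.5, -0.4, -0.8]
width: 33.4
grasp_force: 31.0
```

send_rows:
  plan:
    - {"x": 0,"y": 0,"z": 0.05,"roll": 0,"grip": 2.5}
    - {"x": 0,"y": 0,"z": 0.05,"roll": 0,"grip": 2.5}
    - {"x": 0,"y": 0,"z": 0,"roll": 0,"grip": 2.5}

```text
clock: 9.7
position: [557.4, 23.1, 17.2]
tcp_rot: [-0.0, 1.0, -0.0, 0.0]
contact_force: [-1.3, 0.2, 2.1]
width: 33.1
grasp_force: 31.4
```

Contact with the bed is felt (+2 N). I'll release with a small opening and rise.

send_rows:
  plan:
    - {"x": 0,"y": 0,"z": 0,"roll": 0,"grip": 4.8}
    - {"x": 0,"y": 0,"z": 0,"roll": 0,"grip": 4.8}
    - {"x": 0,"y": 0,"z": 0,"roll": 0,"grip": 4.8}
    - {"x": 0,"y": 0,"z": 0,"roll": 0,"grip": 4.8}
    - {"x": 0,"y": 0,"z": -1,"roll": 0,"grip": 4.8}
    - {"x": 0,"y": 0,"z": -2,"roll": 0,"grip": 4.8}
    - {"x": 0,"y": 0,"z": -2.5,"roll": 0,"grip": 4.8}
    - {"x": 0,"y": 0,"z": -2.5,"roll": 0,"grip": 4.8}
    - {"x": 0,"y": 0,"z": -2.5,"roll": 0,"grip": 4.8}
    - {"x": 0,"y": 0,"z": -2.5,"roll": 0,"grip": 4.8}
    - {"x": 0,"y": 0,"z": -1.5,"roll": 0,"grip": 4.8}
    - {"x": 0,"y": 0,"z": 0,"roll": 0,"grip": 4.8}

```text
clock: 10.7
position: [560.2, 22.9, 167.4]
tcp_rot: [-0.0, 1.0, -0.0, 0.004]
contact_force: [1.0, 1.1, 0.1]
width: 48.1
grasp_force: 0.0
```

```bash

python3 - <<'E'
from h import *
to([597.5,-130.5,162])
d=grab('top'); P=cloud(d)
d=grab('wrist'); np.savez('w5.npz',**d);P=cloud(d); Z=P[...,2]
m=(Z>58)&(Z<72)&(abs(P[...,0]-557)<65)&(abs(P[...,1]-23)<45)&(d['depth']>0)&(d['frame'][...,2]>110)
print('carton',m.sum(),cv2.minAreaRect(P[m][:,:2].astype(np.float32)),np.median(Z[m]))
E
```

```text
t 10.7 p [560.2  22.9 167.4] yaw_y 90.04 tilt [ 0.008 -0.001 -1.   ] F [1.  1.1 0.1] w 48.1 g 0.0 q [-0.1   0.1   1.76 -0.    1.28 -1.67]
tool cm [ -3.71 -15.34   0.58]
carton 4260 ((558.0448608398438, 22.91802406311035), (86.44585418701172, 33.41267776489258), 0.08062240481376648) 65.51925025136563
```

The carton stands squarely at (558.0, 22.9) with its top at 65.5. Moving to the grip.

send_rows:
  plan:
    - {"x": -0.8,"y": -3.07,"z": 0,"roll": 0,"grip": 4.8}
    - {"x": -0.8,"y": -3.07,"z": 0,"roll": 0,"grip": 4.8}
    - {"x": -0.8,"y": -3.07,"z": 0,"roll": 0,"grip": 4.8}
    - {"x": -0.8,"y": -3.07,"z": 0,"roll": 0,"grip": 4.8}
    - {"x": -0.8,"y": -3.07,"z": 0,"roll": 0,"grip": 4.8}
    - {"x": 0,"y": 0,"z": 0,"roll": 0,"grip": 4.8}
    - {"x": 0,"y": 0,"z": 0,"roll": 0,"grip": 4.8}

```text
clock: 11.38
position: [596.2, -131.6, 159.6]
tcp_rot: [0.001, 1.0, 0.001, -0.002]
contact_force: [-1.0, 0.4, -0.1]
width: 47.8
grasp_force: 0.0
```

```bash

python3 - <<'E'
from h import *
d=grab('wrist');P=cloud(d); Z=P[...,2]
K=(Z>130)&(Z<142)&(d['depth']>0)&(abs(P[...,0]-597)<20)&(abs(P[...,1]+130)<20)
print(K.sum(),cv2.minEnclosingCircle(P[K][:,:2].astype(np.float32)) if K.sum() else 0)
to([597.5,-130.5,82])
E
```

```text
995 ((597.6895141601562, -132.00177001953125), 11.054903030395508)
t 11.43 p [ 596.1 -130.3  159.8] yaw_y 89.95 tilt [-0.003  0.002 -1.   ] F [-0.  -0.1 -0.2] w 48.0 g 0.0 q [-0.34  0.23  1.62  0.    1.29 -1.91]
tool cm [-0.16 -0.03  7.78]
```

send_rows:
  plan:
    - {"x": -0.1,"y": -0.1,"z": 1.5,"roll": 0,"grip": 4.8}
    - {"x": 0,"y": 0,"z": 2.0,"roll": 0,"grip": 4.8}
    - {"x": 0,"y": 0,"z": 2.0,"roll": 0,"grip": 4.8}
    - {"x": 0,"y": 0,"z": 1.3,"roll": 0,"grip": 4.8}
    - {"x": 0,"y": 0,"z": 0.8,"roll": 0,"grip": 4.8}
    - {"x": 0,"y": 0,"z": 0.2,"roll": 0,"grip": 4.8}
    - {"x": 0,"y": 0,"z": 0,"roll": 0,"grip": 1.5}
    - {"x": 0,"y": 0,"z": 0,"roll": 0,"grip": 1.5}
    - {"x": 0,"y": 0,"z": 0,"roll": 0,"grip": 1.5}
    - {"x": 0,"y": 0,"z": 0,"roll": 0,"grip": 1.5}
    - {"x": 0,"y": 0,"z": 0,"roll": 0,"grip": 1.5}
    - {"x": 0,"y": 0,"z": 0,"roll": 0,"grip": 1.5}
  newtons: 40

```text
clock: 12.43
position: [599.2, -131.6, 85.1]
tcp_rot: [-0.0, 1.0, -0.0, 0.001]
contact_force: [0.4, 0.6, 3.4]
width: 21.1
grasp_force: 39.8
```

```bash
cat >> h.py <<'E'
C=np.array([557.2,-101.8])
def circ(ang_from,ang_to,n):
    "commanded rows (tool x=-X, tool y=+Y) in cm; angle clockwise from +x"
    a=np.linspace(ang_from,ang_to,n+1); p=5*np.c_[np.cos(a),-np.sin(a)]
    d=np.diff(p,axis=0); return [(round(-x,2),round(y,2)) for x,y in d]
def where():
    s,R=st(); r=s['position'][:2]-C; a=np.arctan2(-r[1],r[0])
    t=np.array([-np.sin(a),-np.cos(a)]); F=s['contact_force'][:2]
    print('crank',a.round(3),'r',np.hypot(*r).round(1),'Ft',(F@t).round(1),'Fr',(F@r/np.hypot(*r)).round(1)); return a
E
python3 - <<'E'
from h import *
a=where()
print(np.degrees(a))
print(circ(a,np.radians(45),1))
print(circ(np.radians(45),np.radians(45+360),24))
E
```

```text
t 12.43 p [ 599.2 -131.6   85.1] yaw_y 90.03 tilt [ 0.002 -0.    -1.   ] F [0.4 0.6 3.4] w 21.1 g 39.8 q [-0.34  0.31  1.67  0.    1.15 -1.92]
crank 0.616 r 51.5 Ft -0.7 Fr -0.0
35.29470833742905
[(np.float64(0.55), np.float64(-0.65))]
[(np.float64(1.04), np.float64(-0.79)), (np.float64(1.21), np.float64(-0.5)), (np.float64(1.29), np.float64(-0.17)), (np.float64(1.29), np.float64(0.17)), (np.float64(1.21), np.float64(0.5)), (np.float64(1.04), np.float64(0.79)), (np.float64(0.79), np.float64(1.04)), (np.float64(0.5), np.float64(1.21)), (np.float64(0.17), np.float64(1.29)), (np.float64(-0.17), np.float64(1.29)), (np.float64(-0.5), np.float64(1.21)), (np.float64(-0.79), np.float64(1.04)), (np.float64(-1.04), np.float64(0.79)), (np.float64(-1.21), np.float64(0.5)), (np.float64(-1.29), np.float64(0.17)), (np.float64(-1.29), np.float64(-0.17)), (np.float64(-1.21), np.float64(-0.5)), (np.float64(-1.04), np.float64(-0.79)), (np.float64(-0.79), np.float64(-1.04)), (np.float64(-0.5), np.float64(-1.21)), (np.float64(-0.17), np.float64(-1.29)), (np.float64(0.17), np.float64(-1.29)), (np.float64(0.5), np.float64(-1.21)), (np.float64(0.79), np.float64(-1.04))]
```

```bash
python3 - <<'E'
from h import *
for a in (36,276,516):
  print(a,[(float(x),float(y)) for x,y in circ(np.radians(a),np.radians(a+240),20)])
E
```

```text
36 [(0.7, -0.78), (0.85, -0.61), (0.95, -0.43), (1.02, -0.22), (1.05, 0.0), (1.02, 0.22), (0.95, 0.43), (0.85, 0.61), (0.7, 0.78), (0.52, 0.91), (0.32, 0.99), (0.11, 1.04), (-0.11, 1.04), (-0.32, 0.99), (-0.52, 0.91), (-0.7, 0.78), (-0.85, 0.61), (-0.95, 0.43), (-1.02, 0.22), (-1.05, 0.0)]
276 [(-1.02, -0.22), (-0.95, -0.43), (-0.85, -0.61), (-0.7, -0.78), (-0.52, -0.91), (-0.32, -0.99), (-0.11, -1.04), (0.11, -1.04), (0.32, -0.99), (0.52, -0.91), (0.7, -0.78), (0.85, -0.61), (0.95, -0.43), (1.02, -0.22), (1.05, 0.0), (1.02, 0.22), (0.95, 0.43), (0.85, 0.61), (0.7, 0.78), (0.52, 0.91)]
516 [(0.32, 0.99), (0.11, 1.04), (-0.11, 1.04), (-0.32, 0.99), (-0.52, 0.91), (-0.7, 0.78), (-0.85, 0.61), (-0.95, 0.43), (-1.02, 0.22), (-1.05, 0.0), (-1.02, -0.22), (-0.95, -0.43), (-0.85, -0.61), (-0.7, -0.78), (-0.52, -0.91), (-0.32, -0.99), (-0.11, -1.04), (0.11, -1.04), (0.32, -0.99), (0.52, -0.91)]
```

send_rows:
  plan:
    - {"x": 0,"y": 0,"z": -0.15,"roll": 0,"grip": 1.5}
    - {"x": 0.7,"y": -0.78,"z": 0,"roll": 0,"grip": 1.5}
    - {"x": 0.85,"y": -0.61,"z": 0,"roll": 0,"grip": 1.5}
    - {"x": 0.95,"y": -0.43,"z": 0,"roll": 0,"grip": 1.5}
    - {"x": 1.02,"y": -0.22,"z": 0,"roll": 0,"grip": 1.5}
    - {"x": 1.05,"y": 0,"z": 0,"roll": 0,"grip": 1.5}
    - {"x": 1.02,"y": 0.22,"z": 0,"roll": 0,"grip": 1.5}
    - {"x": 0.95,"y": 0.43,"z": 0,"roll": 0,"grip": 1.5}

```text
clock: 13.1
position: [532.0, -145.1, 85.2]
tcp_rot: [0.0, 1.0, 0.0, 0.0]
contact_force: [7.0, 3.5, -5.8]
width: 21.3
grasp_force: 40.3
```

```bash
python3 -c "
from h import *
where()"
```

```text
t 13.1 p [ 532.  -145.1   85.2] yaw_y 89.98 tilt [ 0.     0.001 -1.   ] F [ 7.   3.5 -5.8] w 21.3 g 40.3 q [-0.41  0.18  1.83  0.    1.13 -1.98]
crank 2.098 r 50.1 Ft -4.3 Fr -6.5
```

send_rows:
  plan:
    - {"x": 0.85,"y": 0.61,"z": 0.05,"roll": 0,"grip": 1.5}
    - {"x": 0.7,"y": 0.78,"z": 0.05,"roll": 0,"grip": 1.5}
    - {"x": 0.52,"y": 0.91,"z": 0,"roll": 0,"grip": 1.5}
    - {"x": 0.32,"y": 0.99,"z": 0,"roll": 0,"grip": 1.5}
    - {"x": 0.11,"y": 1.04,"z": 0,"roll": 0,"grip": 1.5}
    - {"x": -0.11,"y": 1.04,"z": 0,"roll": 0,"grip": 1.5}
    - {"x": -0.32,"y": 0.99,"z": 0,"roll": 0,"grip": 1.5}
    - {"x": -0.52,"y": 0.91,"z": 0,"roll": 0,"grip": 1.5}
    - {"x": -0.7,"y": 0.78,"z": 0,"roll": 0,"grip": 1.5}
    - {"x": -0.85,"y": 0.61,"z": 0,"roll": 0,"grip": 1.5}
    - {"x": -0.95,"y": 0.43,"z": 0,"roll": 0,"grip": 1.5}
    - {"x": -1.02,"y": 0.22,"z": 0,"roll": 0,"grip": 1.5}
    - {"x": -1.05,"y": 0,"z": 0,"roll": 0,"grip": 1.5}

```text
clock: 14.18
position: [562.7, -52.4, 85.0]
tcp_rot: [-0.0, 1.0, -0.0, -0.001]
contact_force: [-3.2, -5.7, 5.8]
width: 21.3
grasp_force: 41.3
```

```bash
python3 -c "
from h import *
where()"
```

```text
t 14.18 p [562.7 -52.4  85. ] yaw_y 90.06 tilt [-0.002 -0.001 -1.   ] F [-3.2 -5.7  5.8] w 21.3 g 41.3 q [-0.23  0.21  1.8  -0.    1.14 -1.8 ]
crank -1.459 r 49.7 Ft -2.6 Fr -6.0
```

send_rows:
  plan:
    - {"x": -1.02,"y": -0.27,"z": -0.05,"roll": 0,"grip": 1.5}
    - {"x": -0.95,"y": -0.43,"z": 0,"roll": 0,"grip": 1.5}
    - {"x": -0.85,"y": -0.61,"z": 0,"roll": 0,"grip": 1.5}
    - {"x": -0.7,"y": -0.78,"z": 0,"roll": 0,"grip": 1.5}
    - {"x": -0.52,"y": -0.91,"z": 0,"roll": 0,"grip": 1.5}
    - {"x": -0.32,"y": -0.99,"z": 0,"roll": 0,"grip": 1.5}
    - {"x": -0.11,"y": -1.04,"z": 0,"roll": 0,"grip": 1.5}
    - {"x": 0.11,"y": -1.04,"z": 0,"roll": 0,"grip": 1.5}
    - {"x": 0.32,"y": -0.99,"z": 0,"roll": 0,"grip": 1.5}
    - {"x": 0.52,"y": -0.91,"z": 0,"roll": 0,"grip": 1.5}
    - {"x": 0.7,"y": -0.78,"z": 0,"roll": 0,"grip": 1.5}
    - {"x": 0.85,"y": -0.61,"z": 0,"roll": 0,"grip": 1.5}
    - {"x": 0.95,"y": -0.43,"z": 0,"roll": 0,"grip": 1.5}
    - {"x": 1.02,"y": -0.22,"z": 0,"roll": 0,"grip": 1.5}
    - {"x": 1.05,"y": 0,"z": 0,"roll": 0,"grip": 1.5}
    - {"x": 1.02,"y": 0.22,"z": 0,"roll": 0,"grip": 1.5}
    - {"x": 0.95,"y": 0.43,"z": 0,"roll": 0,"grip": 1.5}
    - {"x": 0.85,"y": 0.61,"z": 0,"roll": 0,"grip": 1.5}
    - {"x": 0.7,"y": 0.78,"z": 0,"roll": 0,"grip": 1.5}
    - {"x": 0.52,"y": 0.91,"z": 0,"roll": 0,"grip": 1.5}

```text
clock: 15.85
position: [512.8, -123.3, 85.2]
tcp_rot: [-0.0, 1.0, -0.001, 0.002]
contact_force: [10.9, 0.9, -4.2]
width: 21.7
grasp_force: 40.5
```

```bash
python3 -c "
from h import *
where()"
```

```text
t 15.85 p [ 512.8 -123.3   85.2] yaw_y 90.01 tilt [ 0.004 -0.002 -1.   ] F [10.9  0.9 -4.2] w 21.7 g 40.5 q [-0.39  0.12  1.9   0.    1.12 -1.96]
crank 2.692 r 49.4 Ft -3.9 Fr -10.2
```

send_rows:
  plan:
    - {"x": 0.2,"y": 0.99,"z": 0,"roll": 0,"grip": 1.5}
    - {"x": 0.11,"y": 1.04,"z": 0,"roll": 0,"grip": 1.5}
    - {"x": -0.11,"y": 1.04,"z": 0,"roll": 0,"grip": 1.5}
    - {"x": -0.32,"y": 0.99,"z": 0,"roll": 0,"grip": 1.5}
    - {"x": -0.52,"y": 0.91,"z": 0,"roll": 0,"grip": 1.5}
    - {"x": -0.7,"y": 0.78,"z": 0,"roll": 0,"grip": 1.5}
    - {"x": -0.85,"y": 0.61,"z": 0,"roll": 0,"grip": 1.5}
    - {"x": -0.95,"y": 0.43,"z": 0,"roll": 0,"grip": 1.5}
    - {"x": -1.02,"y": 0.22,"z": 0,"roll": 0,"grip": 1.5}
    - {"x": -1.05,"y": 0,"z": 0,"roll": 0,"grip": 1.5}
    - {"x": -1.02,"y": -0.22,"z": 0,"roll": 0,"grip": 1.5}
    - {"x": -0.95,"y": -0.43,"z": 0,"roll": 0,"grip": 1.5}
    - {"x": -0.85,"y": -0.61,"z": 0,"roll": 0,"grip": 1.5}
    - {"x": -0.7,"y": -0.78,"z": 0,"roll": 0,"grip": 1.5}
    - {"x": -0.52,"y": -0.91,"z": 0,"roll": 0,"grip": 1.5}
    - {"x": -0.32,"y": -0.99,"z": 0,"roll": 0,"grip": 1.5}
    - {"x": -0.11,"y": -1.04,"z": 0,"roll": 0,"grip": 1.5}
    - {"x": 0.11,"y": -1.04,"z": 0,"roll": 0,"grip": 1.5}

```text
clock: 17.35
position: [607.9, -111.3, 84.8]
tcp_rot: [-0.001, 1.0, 0.001, -0.001]
contact_force: [-4.9, 5.0, 8.6]
width: 21.2
grasp_force: 41.8
```

```bash
python3 - <<'E'
from h import *
where()
d=grab('wrist'); P=cloud(d); Z=P[...,2]; m=(Z>60)&(Z<70)&(abs(P[...,0]-557)<65)&(P[...,1]>-10)&(P[...,1]<90)&(d['depth']>0)&(d['frame'][...,2]>110)
if m.sum()>50: print('carton',m.sum(),cv2.minAreaRect(P[m][:,:2].astype(np.float32)),np.percentile(P[m],[1,99],axis=0).round(1))
d=grab('top'); P=cloud(d); Z=P[...,2]; m=(Z>60)&(Z<70)&(abs(P[...,0]-557)<65)&(P[...,1]>-10)&(P[...,1]<90)&(d['depth']>0)&(d['frame'][...,2]>110)
if m.sum()>50: print('top carton',m.sum(),cv2.minAreaRect(P[m][:,:2].astype(np.float32)))
E
```

```text
t 17.35 p [ 607.9 -111.3   84.8] yaw_y 90.07 tilt [-0.002  0.003 -1.   ] F [-4.9  5.   8.6] w 21.2 g 41.8 q [-0.31  0.33  1.65  0.    1.16 -1.88]
crank 0.185 r 51.6 Ft -4.0 Fr -5.7
carton 2958 ((561.89697265625, 32.48491287231445), (84.09713745117188, 19.377748489379883), 12.314281463623047) [[527.2  31.3  60.1]
 [600.8  48.5  66.8]]
top carton 265 ((560.0453491210938, 48.84129333496094), (78.06788635253906, 116.79145050048828), 88.98779296875)
```

```bash
python3 - <<'E'
from h import *
for a,b in ((732,780),(780,828),(828,876),(876,924)):
  print(a,[(float(x),float(y)) for x,y in circ(np.radians(a),np.radians(b),8)])
E
```

```text
732 [(0.14, -0.51), (0.19, -0.49), (0.24, -0.47), (0.29, -0.44), (0.33, -0.41), (0.37, -0.37), (0.41, -0.33), (0.44, -0.29)]
780 [(0.47, -0.24), (0.49, -0.19), (0.51, -0.14), (0.52, -0.08), (0.52, -0.03), (0.52, 0.03), (0.52, 0.08), (0.51, 0.14)]
828 [(0.49, 0.19), (0.47, 0.24), (0.44, 0.29), (0.41, 0.33), (0.37, 0.37), (0.33, 0.41), (0.29, 0.44), (0.24, 0.47)]
876 [(0.19, 0.49), (0.14, 0.51), (0.08, 0.52), (0.03, 0.52), (-0.03, 0.52), (-0.08, 0.52), (-0.14, 0.51), (-0.19, 0.49)]
```

send_rows:
  plan:
    - {"x": 0.19,"y": -0.51,"z": -0.08,"roll": 0,"grip": 1.5}
    - {"x": 0.19,"y": -0.49,"z": 0,"roll": 0,"grip": 1.5}
    - {"x": 0.24,"y": -0.47,"z": 0,"roll": 0,"grip": 1.5}
    - {"x": 0.29,"y": -0.44,"z": 0,"roll": 0,"grip": 1.5}
    - {"x": 0.33,"y": -0.41,"z": 0,"roll": 0,"grip": 1.5}
    - {"x": 0.37,"y": -0.37,"z": 0,"roll": 0,"grip": 1.5}
    - {"x": 0.41,"y": -0.33,"z": 0,"roll": 0,"grip": 1.5}
    - {"x": 0.44,"y": -0.29,"z": 0,"roll": 0,"grip": 1.5}

```text
clock: 18.12
position: [582.6, -146.3, 85.2]
tcp_rot: [-0.0, 1.0, 0.0, -0.0]
contact_force: [1.6, 2.0, -2.5]
width: 21.1
grasp_force: 40.6
```

```bash
python3 -c "
from h import *
where()"
```

```text
t 18.12 p [ 582.6 -146.3   85.2] yaw_y 90.02 tilt [-0.001  0.    -1.   ] F [ 1.6  2.  -2.5] w 21.1 g 40.6 q [-0.38  0.29  1.7   0.    1.15 -1.95]
crank 1.052 r 51.2 Ft -2.4 Fr -1.0
```

send_rows:
  plan:
    - {"x": 0.47,"y": -0.24,"z": 0,"roll": 0,"grip": 1.5}
    - {"x": 0.49,"y": -0.19,"z": 0,"roll": 0,"grip": 1.5}
    - {"x": 0.51,"y": -0.14,"z": 0,"roll": 0,"grip": 1.5}
    - {"x": 0.52,"y": -0.08,"z": 0,"roll": 0,"grip": 1.5}

```text
clock: 18.45
position: [562.7, -152.3, 85.3]
tcp_rot: [-0.0, 1.0, 0.0, -0.0]
contact_force: [3.4, 3.2, -4.7]
width: 21.0
grasp_force: 40.4
```

```bash
python3 -c "
from h import *
where()"
```

```text
t 18.45 p [ 562.7 -152.3   85.3] yaw_y 90.03 tilt [-0.     0.001 -1.   ] F [ 3.4  3.2 -4.7] w 21.0 g 40.4 q [-0.4   0.25  1.75  0.    1.14 -1.97]
crank 1.463 r 50.8 Ft -3.7 Fr -2.9
```

send_rows:
  plan:
    - {"x": 0.52,"y": -0.03,"z": 0,"roll": 0,"grip": 1.5}
    - {"x": 0.52,"y": 0.03,"z": 0,"roll": 0,"grip": 1.5}
    - {"x": 0.52,"y": 0.08,"z": 0,"roll": 0,"grip": 1.5}
    - {"x": 0.51,"y": 0.14,"z": 0,"roll": 0,"grip": 1.5}

```text
clock: 18.78
position: [542.7, -150.0, 85.4]
tcp_rot: [-0.0, 1.0, 0.0, 0.001]
contact_force: [7.1, 2.7, -9.1]
width: 21.2
grasp_force: 39.9
```

```bash
python3 -c "
from h import *
where()"
```

```text
t 18.78 p [ 542.7 -150.    85.4] yaw_y 90.03 tilt [ 0.001  0.    -1.   ] F [ 7.1  2.7 -9.1] w 21.2 g 39.9 q [-0.41  0.2   1.8   0.    1.13 -1.98]
crank 1.862 r 50.3 Ft -6.1 Fr -4.6
```

send_rows:
  plan:
    - {"x": 0.49,"y": 0.19,"z": 0.04,"roll": 0,"grip": 1.5}
    - {"x": 0.47,"y": 0.24,"z": 0.04,"roll": 0,"grip": 1.5}

```text
clock: 18.95
position: [534.1, -146.2, 85.3]
tcp_rot: [-0.0, 1.0, -0.0, 0.002]
contact_force: [8.8, 0.9, -5.5]
width: 21.2
grasp_force: 40.2
```

```bash
python3 - <<'E'
from h import *
where()
d=grab('top'); P=cloud(d); Z=P[...,2]; f=d['frame'].astype(int)
m=(Z>58)&(Z<72)&(abs(P[...,0]-557)<60)&(P[...,1]>10)&(P[...,1]<100)&(f[...,2]-f[...,0]>12)
print(m.sum(),cv2.minAreaRect(P[m][:,:2].astype(np.float32)) if m.sum() else 0)
st()
E
```

```text
t 18.95 p [ 534.1 -146.2   85.3] yaw_y 90.03 tilt [ 0.003 -0.001 -1.   ] F [ 8.8  0.9 -5.5] w 21.2 g 40.2 q [-0.41  0.18  1.83  0.    1.13 -1.98]
crank 2.05 r 50.1 Ft -7.4 Fr -4.9
255 ((560.0715942382812, 55.797035217285156), (34.12178421020508, 84.62799072265625), 89.07405853271484)
t 19.0 p [ 533.5 -145.9   85.3] yaw_y 90.04 tilt [ 0.003 -0.001 -1.   ] F [ 7.2  1.9 -4.4] w 21.3 g 40.3 q [-0.41  0.18  1.83  0.    1.13 -1.98]
```

The crank is stiffening at about 6 N/rad: 3.7, then 6.1, then 7.4 N. The carton reads at y≈55.8, consistent with the fixed jaw at clamp y≈54. One more small step.

send_rows:
  plan:
    - {"x": 0.44,"y": 0.29,"z": 0,"roll": 0,"grip": 1.5}

```text
clock: 19.08
position: [530.1, -143.7, 85.3]
tcp_rot: [-0.0, 1.0, -0.001, 0.002]
contact_force: [9.5, 0.3, -7.6]
width: 21.4
grasp_force: 40.1
```

```bash
python3 -c "
from h import *
where()"
```

```text
t 19.08 p [ 530.1 -143.7   85.3] yaw_y 90.03 tilt [ 0.004 -0.002 -1.   ] F [ 9.5  0.3 -7.6] w 21.4 g 40.1 q [-0.41  0.17  1.84  0.    1.12 -1.98]
crank 2.145 r 49.9 Ft -7.9 Fr -5.4
```

Firm at 7.9 N, so I'll release the grip and rise clear.

send_rows:
  plan:
    - {"x": 0,"y": 0,"z": 0,"roll": 0,"grip": 4.8}
    - {"x": 0,"y": 0,"z": 0,"roll": 0,"grip": 4.8}
    - {"x": 0,"y": 0,"z": 0,"roll": 0,"grip": 4.8}
    - {"x": 0,"y": 0,"z": 0,"roll": 0,"grip": 4.8}
    - {"x": 0,"y": 0,"z": 0,"roll": 0,"grip": 4.8}
    - {"x": 0,"y": 0,"z": -1,"roll": 0,"grip": 4.8}
    - {"x": 0,"y": 0,"z": -2,"roll": 0,"grip": 4.8}
    - {"x": 0,"y": 0,"z": -2.5,"roll": 0,"grip": 4.8}
    - {"x": 0,"y": 0,"z": -2.5,"roll": 0,"grip": 4.8}
    - {"x": 0,"y": 0,"z": -2.5,"roll": 0,"grip": 4.8}
    - {"x": 2,"y": 0,"z": -1,"roll": 0,"grip": 4.8}
    - {"x": 2.5,"y": 0,"z": 0,"roll": 0,"grip": 4.8}
    - {"x": 2.5,"y": 0,"z": 0,"roll": 0,"grip": 4.8}
    - {"x": 0,"y": 0,"z": 0,"roll": 0,"grip": 4.8}
    - {"x": 0,"y": 0,"z": 0,"roll": 0,"grip": 4.8}

```text
clock: 20.33
position: [458.4, -143.3, 200.9]
tcp_rot: [0.0, 1.0, -0.0, 0.001]
contact_force: [-0.3, -0.8, -0.5]
width: 48.1
grasp_force: 0.0
```

```bash
python3 - <<'E'
from h import *
st()
d=grab('top'); P=cloud(d); Z=P[...,2]; f=d['frame'].astype(int)
m=(Z>58)&(Z<72)&(abs(P[...,0]-557)<60)&(P[...,1]>10)&(P[...,1]<100)&(f[...,2]-f[...,0]>12)
print(m.sum(),cv2.minAreaRect(P[m][:,:2].astype(np.float32)))
d=grab('wrist'); save(d,'w9.png'); P=cloud(d); Z=P[...,2];K=(Z>132)&(Z<142)&(d['depth']>0)&(np.hypot(P[...,0]-C[0],P[...,1]-C[1])<70)
c=cv2.minEnclosingCircle(P[K][:,:2].astype(np.float32)) if K.sum() else None
print('grip',c, c and np.arctan2(-(c[0][1]-C[1]),c[0][0]-C[0])+4*np.pi)
E
```

```text
t 20.33 p [ 458.4 -143.3  200.9] yaw_y 89.98 tilt [ 0.001 -0.001 -1.   ] F [-0.3 -0.8 -0.5] w 48.1 g 0.0 q [-0.47 -0.12  1.91 -0.    1.35 -2.04]
250 ((560.12744140625, 57.741024017333984), (30.229564666748047, 84.74356079101562), 89.12512969970703)
grip ((551.4405517578125, -152.24282836914062), 10.983296394348145) 14.25085236676097
```

View pics/w9.png

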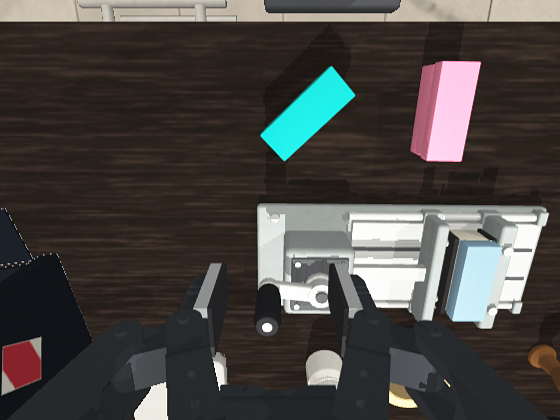

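The final view shows the carton (455-500, 232-322) held squarely between the jaw plates, with the grip free at (267,325). The crank eased back only as far as its friction predicts. Handing in.

```bash
python3 -c "
from cell import manip
print(manip.hand_in())"
```

```text
the job is handed in; nothing more can be done
None
```

The carton is clamped squarely between the jaws: I wound the crank to about 7.9 N along the circle without letting go, then released the grip, left the other things alone and handed the job in at about 20 s, with no verdict returned.

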